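# Find and release the latched key of the bench switch box

### The arm

A 7-joint arm with a two-finger parallel gripper is mounted at the origin on a cart in front of the work surface, level with it; the furniture and walls round the work are solid. World frame = base frame: x ahead of the robot, y to its left, z up, the work surface at z = 0. Lengths are in m, angles in rad, forces in N, time in s.
With the tool pointing down it reaches from about 0.4 to 0.9 m from the base axis. Payload 5.5 kg.
Tool frame: the origin (TCP) lies midway between the tips of the shut fingers; the grasp point (between the pads) lies 19 mm behind it (manip.grip_depth is the distance from the TCP to the grasp point, in m); z points along the fingers, x is the direction in which the jaws open and shut, and the axes are right-handed (so a half turn about z gives the same grasp; the last joint's range is limited). The gripper opens to 92 mm and grips with 3 to 60 N. Pads are 19 mm wide; open, the fingers measure 130 mm over their backs; the gripper's body (75 mm by 190 mm) begins 47 mm behind the grasp point.
Start: joints at [1.563, 0.501, -0.427, 1.55, 0.221, 1.138, -0.21], TCP at [0.174, -0.626, 0.227] pointing down, gripper open.
Joint ranges: [-2.88, 2.88], [-0.31, 2.03], [-1.54, 1.56], [0.2, 2.42], [-1.41, 4.55], [0.19, 2.02], [-2.57, 2.57]. Speed limits (rad/s): [2.57, 2.57, 3.14, 3.14, 3.14, 3.14, 3.14].

### API

Orientations are given as a unit quaternion [x, y, z, w].
In Python, from bench import manip, effector, viewer gives the robot as it stands. Calls block until the motion is done:
- manip.move_pose(position, orientation): joint-space move of the TCP to a pose.
- manip.servo_line(position, ori=None, vel=0.15): straight line of the TCP; ori=None keeps the orientation; vel is the mean speed in m/s.
- manip.movej(angles): joint-space move.
- effector.open_jaws() and effector.close(f_grip=None): open the fingers fully, or close them until they stop; f_grip is the grip in N (None keeps the last).
- manip.sleep(seconds).
- manip.solve_ik(position, orientation): joint angles nearest the present ones, or None.
- viewer.get_image(name): name is "side" or "top"; returns the picture (384x512x3 uint8, red, green, blue); there is no depth.
- viewer.get_calibration(name): a dict with "vfov" (degrees; the focal length in pixels is half the picture's height over the tangent of half this angle, whatever the lens; pixels are square), "cx", "cy" (the principal point, pixels), "eye" and "attitude" of the camera in the world. Camera axes: x right, y down, z forward; pixel columns grow to the right and rows downward; lengths in m; the calibration is good to about 2 mm. A picture is of the moment at which its call begins. get_calibration takes no time and is no camera call.
A pose or a line that the arm cannot do raises manip.PlanningError and nothing moves.
- manip.hand_in(): hands the job in, once; it reports no verdict.
Readings, each from a call of its own:
- manip.current_clock(): time.
- manip.current_q(): joint angles.
- manip.current_joint_velocities(): joint speeds.
- manip.current_tau(): joint torques, N m.
- manip.current_tool_pos(): TCP position.
- manip.current_tcp_rot(): TCP orientation.
- manip.current_force(): force on the tool from outside, world axes, zero at the start.
- manip.current_wrist_torque(): the same for the moment, N m.
- manip.current_finger_gap(): finger opening in m.
Only numpy, scipy, OpenCV 4.12 (cv2) and the standard library are available. Lean on these libraries where they do the work, as an engineer would, in place of code of your own. Each camera call takes 0.05 s, during which the arm holds its last target. There are 200 camera calls.

### The job

One of the four identical latching keys on the grey switch box has been left latched down. With closed fingertips tap each key lightly, one after the other from the robot's left to its right, without pushing a free key far down and without releasing the latched one; then press the latched key right down to its stop and let go, so that all four keys stand fully up. Grasp nothing and leave the things around the box where they are.

Things in the scene. Friction and masses are not known exactly. Their poses are not given: they have to be found in the camera images.
- switch_box: grey switch box, fixed to the worktop, 90 x 320 x 44 mm; origin under its centre on the work surface, z up, x away from the robot, y along the row to the robot's left. Four keys at y = +72, +24, -24, -72 mm (left to right), all at x = -6 mm, in collars 2 mm proud of the panel; binding posts 10 mm high at x = +31 mm
- key_1: black square key cap, 26 x 26 mm, one of four alike; origin at the centre of its top face, z up. All keys: fully up, the top is 60 mm above the work surface, 16 mm above the panel. A key slides straight down 9.5 mm to its end stop. The numbers do not follow the order in the row.
- key_2: black square key cap, 26 x 26 mm, one of four alike; origin at the centre of its top face, z up. All keys: the spring starts to give at 1.5 N and takes 0.45 N more per mm, 5.8 N at the end stop.
- key_3: black square key cap, 26 x 26 mm, one of four alike; origin at the centre of its top face, z up. All keys: when latched, a key is caught about 5 mm down (top about 55 mm above the work surface), feels firm up to 3.7 N, then gives again down to the same end stop.
- key_4: black square key cap, 26 x 26 mm, one of four alike; origin at the centre of its top face, z up. The latched key lets go once it has been pressed right to its end stop: when the finger then lifts, it springs fully up.
- relay: clear-cased relay, 28 x 21 x 36 mm, standing on the left end of the box; loose bystander; origin at the centre of its underside
- capacitor: blue upright can capacitor, 25 mm diameter, 44 mm tall, behind the box; loose bystander; origin at the centre of its underside
- block_battery: flat-lying block battery, 49 x 27 x 18 mm, on the right end of the box; loose bystander; origin at the centre of its underside
- tape_roll: roll of blue tape lying flat, 68 mm across, 19 mm tall, left of the box; loose bystander; origin at the centre of its underside

How it is judged:
On the way, in this order (a step that is already met when the one before it is completed fails the run):
1. leftmost key touched with the fingers, a key being down (((y of key_1 in the frame of switch_box between 0.06 and 0.084 m and contact force between the fingers and key_1 above 0.3 N) or (y of key_2 in the frame of switch_box between 0.06 and 0.084 m and contact force between the fingers and key_2 above 0.3 N) or (y of key_3 in the frame of switch_box between 0.06 and 0.084 m and contact force between the fingers and key_3 above 0.3 N) or (y of key_4 in the frame of switch_box between 0.06 and 0.084 m and contact force between the fingers and key_4 above 0.3 N)) and z of any of key_1, key_2, key_3, key_4 in the frame of switch_box below 0.0568 m), for 0.05 s.
2. second key touched with the fingers, a key being down (((y of key_1 in the frame of switch_box between 0.012 and 0.036 m and contact force between the fingers and key_1 above 0.3 N) or (y of key_2 in the frame of switch_box between 0.012 and 0.036 m and contact force between the fingers and key_2 above 0.3 N) or (y of key_3 in the frame of switch_box between 0.012 and 0.036 m and contact force between the fingers and key_3 above 0.3 N) or (y of key_4 in the frame of switch_box between 0.012 and 0.036 m and contact force between the fingers and key_4 above 0.3 N)) and z of any of key_1, key_2, key_3, key_4 in the frame of switch_box below 0.0568 m), for 0.05 s.
3. third key touched with the fingers, a key being down (((y of key_1 in the frame of switch_box between -0.036 and -0.012 m and contact force between the fingers and key_1 above 0.3 N) or (y of key_2 in the frame of switch_box between -0.036 and -0.012 m and contact force between the fingers and key_2 above 0.3 N) or (y of key_3 in the frame of switch_box between -0.036 and -0.012 m and contact force between the fingers and key_3 above 0.3 N) or (y of key_4 in the frame of switch_box between -0.036 and -0.012 m and contact force between the fingers and key_4 above 0.3 N)) and z of any of key_1, key_2, key_3, key_4 in the frame of switch_box below 0.0568 m), for 0.05 s.
4. rightmost key touched with the fingers, a key being down (((y of key_1 in the frame of switch_box between -0.084 and -0.06 m and contact force between the fingers and key_1 above 0.3 N) or (y of key_2 in the frame of switch_box between -0.084 and -0.06 m and contact force between the fingers and key_2 above 0.3 N) or (y of key_3 in the frame of switch_box between -0.084 and -0.06 m and contact force between the fingers and key_3 above 0.3 N) or (y of key_4 in the frame of switch_box between -0.084 and -0.06 m and contact force between the fingers and key_4 above 0.3 N)) and z of any of key_1, key_2, key_3, key_4 in the frame of switch_box below 0.0568 m), for 0.05 s.
5. the fingers off the keys, the latched key still down (z of any of key_1, key_2, key_3, key_4 in the frame of switch_box below 0.0568 m and contact force between the fingers and key_1 below 0.05 N and contact force between the fingers and key_2 below 0.05 N and contact force between the fingers and key_3 below 0.05 N and contact force between the fingers and key_4 below 0.05 N), for 0.05 s.
6. the latched key pressed down close to its stop with the fingers (((z of key_1 in the frame of switch_box below 0.0522 m and contact force between the fingers and key_1 above 0.3 N) or (z of key_2 in the frame of switch_box below 0.0522 m and contact force between the fingers and key_2 above 0.3 N) or (z of key_3 in the frame of switch_box below 0.0522 m and contact force between the fingers and key_3 above 0.3 N) or (z of key_4 in the frame of switch_box below 0.0522 m and contact force between the fingers and key_4 above 0.3 N))), for 0.03 s.
7. all four keys stand up (z of each of key_1, key_2, key_3, key_4 in the frame of switch_box above 0.0585 m), for 0.2 s.
At the end, for the whole second after the job is handed in: all four keys fully up (within 1.5 mm) and the bystanders at rest (all of step 7 and linear speed of each of relay, capacitor, block_battery, tape_roll below 0.02 m/s); the robot touches nothing.
It fails at once if a free key pushed down more than 7 mm while the latched key is down ((z of key_1 in the frame of switch_box below 0.053 m and z of any of key_2, key_3, key_4 in the frame of switch_box below 0.0568 m) or (z of key_2 in the frame of switch_box below 0.053 m and z of any of key_1, key_3, key_4 in the frame of switch_box below 0.0568 m) or (z of key_3 in the frame of switch_box below 0.053 m and z of any of key_1, key_2, key_4 in the frame of switch_box below 0.0568 m) or (z of key_4 in the frame of switch_box below 0.053 m and z of any of key_1, key_2, key_3 in the frame of switch_box below 0.0568 m)).
It fails at once if a bystander moved more than 15 mm or lifted (distance of any of relay, capacitor, block_battery, tape_roll from where it was at the start of the episode above 0.015 m or height (world z) of any of relay, block_battery above 0.054 m or height (world z) of any of capacitor, tape_roll above 0.01 m).
It also fails if it takes over 42 s, if anything falls off the work surface, if the arm or the gripper's body presses on something with over 40 N, if the wrist force passes 120 N, or if a joint passes its speed limit or range.

## Working session

There is one attempt and no reset: what is moved stays moved. The work goes in short steps, each a Python script; the robot and the scene stay as the last script left them, time stands still between calls to the robot, and variables do not carry over. Pictures are saved under pics/ and viewed, about 8 in all and at most 12, crops included, and the job is handed in when it is done.

```bash
mkdir -p pics; python3 - <<'E'
from bench import manip, effector, viewer
import cv2
for n in("top","side"):
    im=viewer.get_image(n); cv2.imwrite(f"pics/{n}0.png",im[:,:,::-1]); print(n,viewer.get_calibration(n))
print(manip.current_clock(),manip.current_tcp_rot(),manip.current_force())
E
```

```text
top {'vfov': 52.0716255018993, 'cx': 257.60744702936324, 'cy': 187.86076089991596, 'eye': array([0.37804744, 0.1592736 , 0.98219762]), 'attitude': array([ 0.70588516, -0.70571991,  0.04584826, -0.03979315])}
side {'vfov': 47.079808544743656, 'cx': 259.9268875169724, 'cy': 193.86877311033277, 'eye': array([0.23321156, 0.78674751, 0.57733313]), 'attitude': array([-0.15239129,  0.877265  , -0.44615694,  0.09014986])}
0.1 [ 7.96092461e-01 -6.05174404e-01 -6.59628858e-04 -5.46906185e-04] [ 0.20769712 -0.10947205  0.97997521]
```

View pics/top0.png

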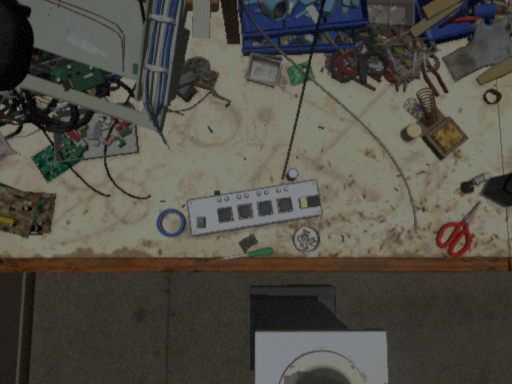

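View pics/side0.png

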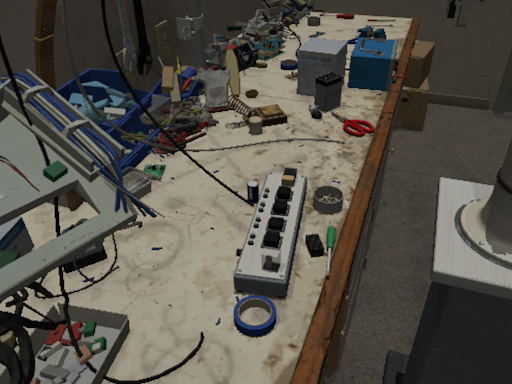

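The top view shows the box at about (255,207) px, tilted slightly, with keys near (225,214), (245,211), (265,208) and (285,205). The relay is at (201,222), the battery at (310,201), the capacitor at (292,174) and the tape at (171,222). Next I'll segment the panel and keys.

```bash
cat > h.py <<'E'
import numpy as np, cv2
from scipy.spatial.transform import Rotation as R
from bench import manip, effector, viewer
def cam(n):
    c=viewer.get_calibration(n); f=192/np.tan(np.radians(c["vfov"]/2))
    return c,f,R.from_quat(c["attitude"]).as_matrix()
def ray(n,uv,z):
    c,f,A=cam(n); d=A@np.array([(uv[0]-c["cx"])/f,(uv[1]-c["cy"])/f,1]); e=np.array(c["eye"])
    return e+d*(z-e[2])/d[2]
def proj(n,p):
    c,f,A=cam(n); q=A.T@(np.array(p)-c["eye"]); return np.array([c["cx"],c["cy"]])+f*q[:2]/q[2]
E
python3 - <<'E'
from h import *
im=cv2.imread("pics/top0.png"); hsv=cv2.cvtColor(im,cv2.COLOR_BGR2HSV)
x0,y0,x1,y1=178,170,332,245
c=hsv[y0:y1,x0:x1]
print("panel hsv",hsv[198,240],hsv[222,245],"wood/surface",hsv[240,200],"key",hsv[213,225])
dark=((c[...,2]<60)*255).astype(np.uint8)
for t in(50,65):
  cs,_=cv2.findContours(((c[...,2]<t)*255).astype(np.uint8),cv2.RETR_EXTERNAL,cv2.CHAIN_APPROX_NONE)
  for k in cs:
    if cv2.contourArea(k)>50:
      r=cv2.minAreaRect(k); uv=np.array(r[0])+[x0,y0]
      print(t,uv.round(1),np.round(r[1],1),round(r[2],1),ray("top",uv,.06).round(4))
cv2.imwrite("pics/topc.png",cv2.resize(im[y0:y1,x0:x1],None,fx=5,fy=5,interpolation=cv2.INTER_CUBIC))
s=cv2.imread("pics/side0.png")[160:300,210:330]
cv2.imwrite("pics/sidec.png",cv2.resize(s,None,fx=4.2,fy=4.2,interpolation=cv2.INTER_CUBIC))
E
```

```text
panel hsv [96 13 95] [105  15 136] wood/surface [ 21  49 124] key [45 17 59]
50 [313.3 200.8] [ 9.1 11. ] 81.9 [0.4597 0.0202 0.06  ]
65 [247.4 241.2] [ 8.2 17.1] 71.6 [0.3654 0.1751 0.06  ]
65 [224.8 214.1] [12.7 12.7] 80.5 [0.4283 0.2283 0.06  ]
65 [244.5 211. ] [12. 13.] 90.0 [0.4356 0.1821 0.06  ]
65 [264.9 207.4] [12.6 12.2] 78.7 [0.4441 0.1343 0.06  ]
65 [284.8 204.4] [12.6 12. ] 78.7 [0.4511 0.0874 0.06  ]
65 [313.3 201. ] [10.4 12.2] 80.5 [0.4592 0.02   0.06  ]
```

View pics/topc.png

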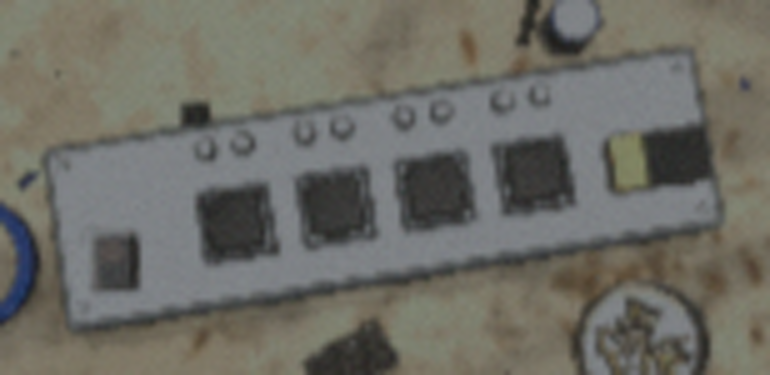

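View pics/sidec.png

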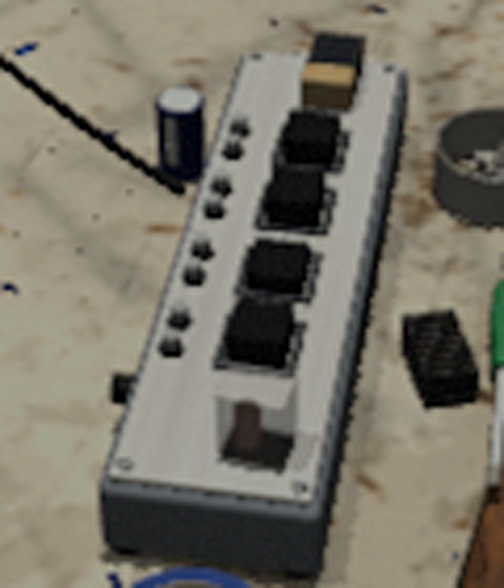

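The leftmost-to-rightmost key spacing is 47.6 mm (expected 48), yaw about 9°. The second key from the left looks lowest in the side crop, which the taps should confirm. The relay, battery and capacitor all stay below 0.08 m. Now I'll check the cable, the tall things on the way, and IK.

```bash
cat >> h.py <<'E'
K=np.array([[.4283,.2283],[.4356,.1821],[.4441,.1343],[.4511,.0874]])
# common row fit: centre and direction, 48 mm pitch
d=(K[0]-K[3]); YAW=np.arctan2(-d[0],d[1]); u=np.array([-np.sin(YAW),np.cos(YAW)])
P=K.mean(0)+np.outer([.072,.024,-.024,-.072],u)
def down(yaw): return (R.from_euler('z',yaw)*R.from_euler('x',np.pi)).as_quat()
E
python3 - <<'E'
from h import *
print(np.degrees(YAW),P.round(4))
for n,pts in(("side",[(250,203),(190,140),(140,85)]),("top",[(285,180),(303,100),(318,30)])):
    print(n,[ray(n,p,0).round(3)[:2] for p in pts])
print("boxes base", [ray("side",p,0).round(3)[:2] for p in [(325,108),(365,88),(310,95)]])
print("relay base",ray("top",(201,224),.044).round(3),"cap top",ray("top",(292.5,174),.044).round(3))
q0=manip.current_q(); p0=manip.current_tool_pos(); o=manip.current_tcp_rot()
for k in range(4):
    yaw=YAW+k*np.pi/2
    for p in (P[0],P[3]): print(k,[None if (q:=manip.solve_ik([*p,z],down(yaw))) is None else np.round(q,2) for z in(.3,.05)])
F=[]
for i in range(10): F.append(manip.current_force()); manip.sleep(.02)
print(np.array(F).round(2),manip.current_clock())
E
```

```text
9.191749817160611 [[0.4283 0.2291]
 [0.4359 0.1817]
 [0.4436 0.1343]
 [0.4513 0.0869]]
side [array([0.532, 0.081]), array([ 0.79 , -0.131]), array([ 1.139, -0.427])]
top [array([0.518, 0.082]), array([0.727, 0.033]), array([ 0.919, -0.009])]
boxes base [array([ 0.491, -0.439]), array([ 0.402, -0.629]), array([ 0.559, -0.519])]
relay base [0.406 0.286 0.044] cap top [0.526 0.067 0.044]
0 [array([ 0.54,  0.31, -1.29,  1.84,  0.32,  1.22, -0.68]), array([ 0.41,  0.95, -1.31,  2.06,  1.09,  1.09, -1.28])]
0 [array([ 0.76,  0.15, -1.09,  1.9 ,  0.14,  1.18, -0.22]), array([ 0.64,  0.73, -1.12,  2.13,  0.9 ,  0.88, -0.87])]
1 [array([ 0.54,  0.31, -1.29,  1.84,  0.32,  1.22,  0.89]), array([ 0.41,  0.95, -1.31,  2.06,  1.09,  1.09,  0.29])]
1 [array([ 0.91,  0.21, -1.29,  1.9 ,  0.22,  1.19,  1.28]), array([ 0.67,  0.77, -1.16,  2.13,  0.94,  0.91,  0.67])]
2 [array([ 0.54,  0.31, -1.29,  1.84,  0.32,  1.22,  2.46]), array([ 0.41,  0.95, -1.31,  2.06,  1.09,  1.09,  1.86])]
2 [None, array([ 0.74,  0.91, -1.3 ,  2.13,  1.07,  1.05,  2.14])]
3 [array([-0.15,  0.12, -0.43,  1.86,  0.06,  1.17, -2.01]), array([ 0.06,  0.57, -0.73,  2.07,  0.58,  0.71, -2.47])]
3 [array([ 0.16,  0.07, -0.43,  1.92,  0.03,  1.16, -1.69]), array([ 0.45,  0.57, -0.84,  2.13,  0.66,  0.72, -2.24])]
[[ 0.21 -0.11  0.98]
 [ 0.1   0.1   0.34]
 [ 0.14  0.45  0.1 ]
 [ 0.09 -0.56 -0.74]
 [ 0.57 -0.23  0.1 ]
 [-0.08 -0.63  0.62]
 [-1.19  0.17 -0.77]
 [ 0.31 -0.2   0.11]
 [ 0.17 -0.19 -0.38]
 [ 1.   -0.24 -1.03]] 0.2667
```

The cable rises away from the box behind the capacitor and stays clear. The tall boxes near (0.49,-0.44) are passed at z≥0.4. Closing the fingers and approaching.

```bash
python3 - <<'E'
from h import *
p=manip.current_tool_pos()
effector.close(5)
manip.servo_line([p[0],p[1],.40],vel=.35)
print(manip.current_clock(),manip.current_tool_pos().round(4),manip.current_finger_gap())
try: manip.move_pose([*P[0],.25],down(YAW))
except manip.PlanningError as e: print(e)
print(manip.current_clock(),manip.current_tool_pos().round(4),manip.current_q().round(2))
manip.servo_line([*P[0],.085],vel=.15)
im=viewer.get_image("side"); cv2.imwrite("pics/s1.png",cv2.resize(im[100:320,150:420,::-1],None,fx=2.5,fy=2.5))
print(manip.current_clock(),manip.current_tool_pos().round(4),manip.current_q().round(2))
E
```

```text
2.3417 [ 0.174  -0.6261  0.401 ] 0.0007328216661976596
5.5083 [0.4289 0.2284 0.25  ] [ 0.51  0.41 -1.29  1.91  0.43  1.15 -0.78]
6.8083 [0.4289 0.2295 0.0858] [ 0.27  0.62 -1.03  2.05  0.71  0.87 -1.  ]
```

View pics/s1.png

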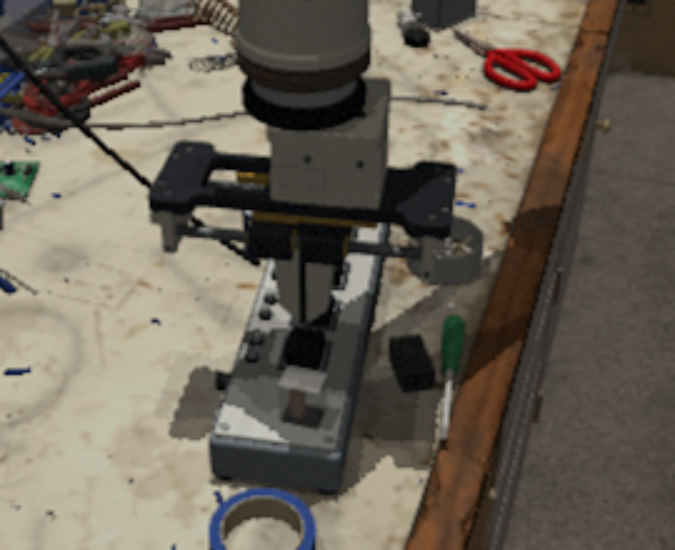

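The closed fingers (tips near crop (312,325)) are right above the leftmost key (305,345), clear of the relay. Tapping key 1 now, in small steps with averaged force.

```bash
cat >> h.py <<'E'
def fz(n=10):
    s=[]
    for i in range(n): s.append(manip.current_force()[2]); manip.sleep(.016)
    return np.mean(s)
def tap(i,step=.0008,thr=1.0,zmin=.0525):
    manip.servo_line([*P[i],.066],vel=.06); manip.sleep(.1); t=fz(16); z=.0605; log=[]
    while z>zmin:
        manip.servo_line([*P[i],z],vel=.02); f=fz()-t; log.append((round(z*1e3,1),round(manip.current_tool_pos()[2]*1e3,1),round(f,2)))
        if f>thr: f=fz(12)-t; log.append(round(f,2)) 
        if f>thr: break
        z-=step
    manip.servo_line([*P[i],.075],vel=.08)
    print(i,"tare",round(t,2),log,"t",round(manip.current_clock(),2)); return z
E
python3 - <<'E'
from h import *
tap(0)
E
```

```text
0 tare 0.08 [(60.5, np.float64(60.5), np.float64(-0.12)), (59.7, np.float64(59.8), np.float64(1.34)), np.float64(1.47)] t 9.19
```

Key 1 gives contact at 59.7 mm, so it is up and the z calibration is good. Tapping the other three.

```bash
python3 - <<'E'
from h import *
for i in (1,2,3):
    manip.servo_line([*P[i],.075],vel=.12)
    tap(i)
E
```

```text
1 tare 0.17 [(60.5, np.float64(60.5), np.float64(-0.36)), (59.7, np.float64(59.7), np.float64(-0.07)), (58.9, np.float64(58.9), np.float64(-0.29)), (58.1, np.float64(58.1), np.float64(-0.13)), (57.3, np.float64(57.3), np.float64(-0.09)), (56.5, np.float64(56.5), np.float64(-0.33)), (55.7, np.float64(55.7), np.float64(-0.12)), (54.9, np.float64(55.0), np.float64(3.18)), np.float64(3.31)] t 14.52
2 tare 0.01 [(60.5, np.float64(60.5), np.float64(-0.08)), (59.7, np.float64(59.7), np.float64(1.55)), np.float64(1.69)] t 17.28
3 tare 0.08 [(60.5, np.float64(60.5), np.float64(-0.04)), (59.7, np.float64(59.7), np.float64(1.52)), np.float64(1.63)] t 20.05
```

The second key from the left is the latched one: contact at 55.0 mm with 3.3 N, still held. Now I'll press it to its stop, stepping until the force rises well past 5.8 N.

```bash
python3 - <<'E'
from h import *
manip.servo_line([*P[1],.075],vel=.12); manip.servo_line([*P[1],.058],vel=.08); manip.sleep(.1); t=fz(); log=[]
manip.servo_line([*P[1],.0515],vel=.03); z=.0510
while z>.0475:
    manip.servo_line([*P[1],z],vel=.02); f=fz(8)-t; log.append((round(z*1e3,1),round(float(manip.current_tool_pos()[2]*1e3),1),round(float(f),1)))
    if f>9: break
    z-=.0005
manip.servo_line([*P[1],.08],vel=.08); print(log,manip.current_clock())
manip.servo_line([*P[1],.20],vel=.25)
p=manip.current_tool_pos(); manip.servo_line([p[0],p[1]-.2,.25],vel=.3)
for n in("top","side"):
    im=viewer.get_image(n); cv2.imwrite(f"pics/{n}2.png",im[:,:,::-1])
s=cv2.imread("pics/side2.png")[160:300,210:330]
cv2.imwrite("pics/side2c.png",cv2.resize(s,None,fx=4.2,fy=4.2,interpolation=cv2.INTER_CUBIC))
a,b=cv2.imread("pics/top0.png"),cv2.imread("pics/top2.png")
print("top diff around bystanders",[float(np.abs(a[v-10:v+10,u-10:u+10].astype(int)-b[v-10:v+10,u-10:u+10]).mean().round(1)) for u,v in((201,222),(310,201),(292,174),(171,222))])
print(manip.current_clock(),manip.current_tool_pos().round(3))
E
```

```text
[(51.0, 51.4, 4.9), (50.5, 50.9, 5.0), (50.0, 50.7, 9.8)] 23.6667
top diff around bystanders [18.8, 24.3, 15.7, 16.9]
25.2417 [ 0.435 -0.017  0.249]
```

View pics/side2c.png

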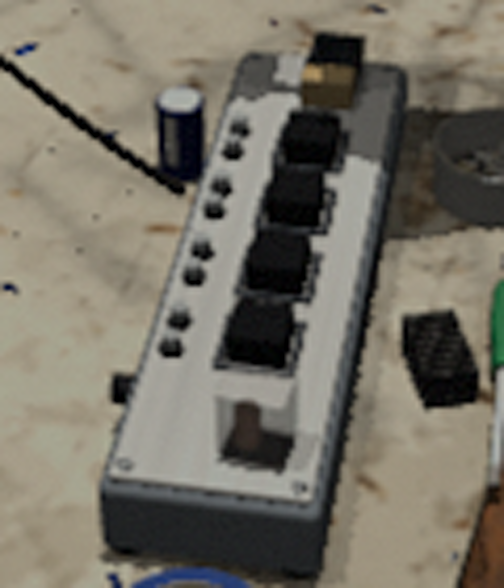

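The second key's top edge moved up in the crop from row ~238 to ~228, so all four keys now stand alike. The relay, capacitor, battery and tape are at the same pixels as before. The arm is clear, so I'm handing in.

```bash
python3 -c "
from bench import manip
print(manip.current_force().round(2)); manip.hand_in(); print(manip.current_clock())"
```

```text
[-0.16  0.12 -0.08]
the job is handed in; nothing more can be done
the job is handed in; nothing more can be done
```

I tapped all four keys from left to right, released the latched one, and handed the job in at about 25 s of the 42 s allowed. No verdict is reported back.

- **Taps:** keys 1, 3 and 4 met the fingers at 59.7 mm with about 1.5 N, so they were fully up. The second from the left met them at 55.0 mm with 3.3 N, under its 3.7 N limit, so that was the latched one.
- **Release:** I pressed the latched key until the force jumped to 9.8 N, with the fingertips reading 50.7 mm (the stop is at 50.5 mm), then lifted off and moved aside.
- **Last checks:** the side view shows all four keys level. The relay, capacitor and battery are at the same pixels as at the start, and so is the part of the tape roll in view. The wrist force was about zero after moving clear.
- **Check that did not work:** the top-view before/after comparison gave clear differences at all four bystanders (16–24 grey levels). I put this down to the arm and its shadow and did not view that picture, so their positions rest on the side view alone.

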